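Third hand at the assembly stop

TASK

Move the brown reagent bottle out of the way and stand it upright on the bench at least 15 cm from the sprung pad of the metal stop. Then bring the ribbed bracket up to the stop, flat on the bench, square to the pad and centred on it, and press it in with a steady push of about 9 N, so that the pointer tip stands between the two ridges on top of the stop. Never drive the pad to its end stop, leave the other things alone, and finish while still pressing, so that a colleague can screw the bracket down: do not let go.

Things in the scene. Friction and masses are not known exactly. Their poses are not given: they have to be found in the camera images.
- stop: Aluminium stop fixed to the bench, 110 mm wide, 105 mm high. Origin on the bench under the middle of the front face of its steel pad (at rest). x: pressing direction, into the stop; y: left; z: up. Pad 70 mm wide, its front face at x = 0, z = 20 to 90 mm; the fixed upright starts at x = 38 mm. A pointer on the pad runs back at z = 105 mm over a ledge with two ridges.
- pad (a joint): How far the sprung pad is pushed in, m: 0 at rest, 0.028 at its end stop. Spring of 600 N/m (0.6 N per mm, no preload): 9 N is 15 mm. The pointer tip reaches the front ridge at 10 mm (6 N) and the rear ridge at 20 mm (12 N). It springs back when released.
- bracket_rib (a point): Middle of the upright rib of the loose 0.3 kg aluminium bracket, 48 mm above its underside. x points to its front, z up. Rib 12 mm thick (y), x -28 to +32 mm, top 44 mm above this point; grip it across from above. Front plate 70 mm wide, 96 mm high; its flat front face, at x = +40 mm, goes against the pad. Foot flange 70 x 72 mm (x -32 to +40), 6 mm thick, slides on plastic glides (friction 0.2).
- bottle_mid (a point): Middle of the brown reagent bottle with a blue screw cap that stands between the bracket and the pad: 43 mm in diameter, 70 mm high, about 0.09 kg; this point is 35 mm above its underside. The body is 43 mm wide up to about 55 mm height, the cap 25 mm wide. The bench near x = 0.42, y = 0.20 (left of the 140 mm high tube sealer) is always free.
- timer: White desk timer, 34 x 64 x 60 mm, a bystander. Origin at the centre of its underside.
- small_bottle: Smaller white bottle with a red cap, 35 mm in diameter, 55 mm high, a bystander. Origin at the centre of its underside.
- tube_clamp: White plastic tubing clamp lying on the bench, 12 x 62 x 14 mm, a bystander. Origin at the centre of its underside.

How it is judged:
On the way, in this order (a step that is already met when the one before it is completed fails the run):
1. the bottle stands upright on the bench, let go and at rest, at least 15 cm from the pad, the pad not yet pressed (horizontal distance between bottle_mid and stop above 0.148 m and angle between bottle_mid's own z axis and vertical below 0.1 rad and height (world z) of bottle_mid between 0.03 and 0.041 m and contact force between bottle and the fingers below 0.1 N and linear speed of bottle below 0.02 m/s and value of joint pad below 0.004 m), for 0.2 s.
2. the bracket, flat, square and centred on the pad, is pressed with 6 to 12 N for a second (pad 10 to 20 mm in) (value of joint pad between 0.01 and 0.02 m and contact force between bracket and pad between 5.5 and 12.5 N and y of bracket_rib in the frame of stop between -0.01 and 0.01 m and angle between the x axis of bracket_rib and the x axis of stop, either way round below 0.09 rad and angle between bracket_rib's own z axis and vertical below 0.09 rad and height (world z) of bracket_rib below 0.054 m and x of bracket_rib in the frame of stop below -0.0185 m), for 1 s.
At the end, for the whole second after the job is handed in: Still pressing: pad still, 10 to 20 mm in, pushed with 6 to 12 N by the bracket, not by the fingers; bracket flat on the bench, square within 5 degrees, centred within 10 mm. Bottle upright on the bench, let go, at least 15 cm from the pad (all of step 2 and velocity of joint pad between -0.01 and 0.01 m/s and contact force between any of the fingers, the arm and bracket above 1 N and contact force between each of the fingers, the arm and stop below 0.5 N and horizontal distance between bottle_mid and stop above 0.148 m and angle between bottle_mid's own z axis and vertical below 0.1 rad and height (world z) of bottle_mid between 0.03 and 0.041 m and contact force between bottle and the fingers below 0.1 N and linear speed of bottle below 0.02 m/s); the arm keeps its last pose, push and grip.
It fails at once if the pad is driven to its end stop (more than 26 mm in) (value of joint pad above 0.026 m).
It fails at once if the bottle is knocked over (angle between bottle_mid's own z axis and vertical above 0.7 rad).
It fails at once if the timer, the small bottle or the tube clamp is moved more than 3 cm (distance of any of timer, small_bottle, tube_clamp from where it was at the start of the episode above 0.03 m).
It also fails if it takes over 66 s, if anything falls off the work surface, if the arm or the gripper's body presses on something with over 40 N, if the wrist force passes 120 N, or if a joint passes its speed limit or range.

ROBOT

A 6-joint arm with a two-finger parallel gripper is mounted at the origin on the work surface; the furniture and walls round the work are solid. World frame = base frame: x ahead of the robot, y to its left, z up, the work surface at z = 0. Lengths are in m, angles in rad, forces in N, time in s.
With the tool pointing down it reaches from about 0.3 to 0.875 m from the base axis. Payload 6.4 kg.
Tool frame: the origin (TCP) lies on the centre line of the jaws, within the pads' length; the fingertips stand 14 mm ahead of it and the grasp point (between the pads) lies 5 mm behind it; z points along the fingers, y is the direction in which the jaws open and shut (so a half turn about z gives the same grasp; the last joint's range is limited). The gripper opens to 85 mm and grips with 20 to 120 N. Pads are 22 mm wide; open, the fingers measure 114 mm over their backs; the gripper's body (76 mm by 85 mm) begins 54 mm behind the grasp point. The pads swing forward as they close: fully open they stand 13 mm farther back than shut.
Start: joints at [-1.357, 0.181, 1.607, -0, 1.354, -0.206], TCP at [0.234, -0.525, 0.245] pointing down, gripper open.
Joint ranges: [-2.99, 2.99], [-0.89, 2.07], [0.3, 2.58], [-1.14, 4.28], [0, 2.63], [-3.12, 3.12]. Speed limits (rad/s): [2.57, 2.57, 3.01, 3.14, 3.14, 3.14].

INTERFACE

Orientations are given as a unit quaternion [w, x, y, z].
In Python, from bench import * gives the robot as it stands.
- The arm moves only by the tool servo_tool, never from a script. Its argument "plan" is a list that holds one entry, the list of rows, each a list of 5 numbers: the shift along the world's x, y, z in m, then the turn about the world's z in rad, then the gripper command: -1 is shut, 1 is fully open, values between are in proportion. In form: [[[tx, ty, tz, roll, claw], ...]]. A call has 1 to 8 rows; each row shifts and turns the commanded pose from where the row before left it; what a row does not reach is not made up. A row lasts 1/10 s, in which the tool goes at most 50 mm and 8.59 degrees, less where a joint would pass 70% of its speed; a pose out of reach is approached as far as the arm can. A call with a gripper value outside its range is refused whole. The fingers move at their own pace and stop on an object; the grip force is fixed at half the most. Time passes only in rows, so rows that do not move let the fingers close. It gives the time, the measured TCP pose, the force and the opening at its end, in the units of the state.
- get_obs(): the state, without advancing time (a new reading comes with each control period).
- camera(name): name is "side" or "top" or "wrist"; returns a dict with "img" (400x640x3 uint8, blue, green, red), "camera_matrix" (3x3 intrinsics, pixels), "rvec" (rotation vector, rad) and "tvec" (3), from world to camera coordinates, as OpenCV has them. Camera axes: x right, y down, z forward; pixel columns grow to the right and rows downward; lengths in m; the calibration is good to about 2 mm. A picture is of the moment at which its call begins. There is no depth.
- hand_in(): hands the job in, once; it reports no verdict.
Trained networks look in a picture, given as the dict that the camera call returned (one of the last four; its "shot" number tells which), for a name from the list of things; names that differ only in an ending like _2 or _b are one class to them, and where a whole thing is asked for, a point or a joint stands for the part that bears it (a point fixed in the world has none). Each returns a list of dicts, best first, with "conf" (0 to 1); they miss things now and then, are a little off and sometimes report something else, mostly with a low value. They report only what shows in the picture. A call takes as long as a camera call.
- trace(picture, thing): "mask" (400x640 bool, what is visible of it) and "rect" ([left, top, right, bottom] as shares, 0 to 1, of the picture: columns of its width, rows of its height, round what is visible of it).
- pinpoint(picture, thing): "centre" ([row, column] as shares, 0 to 1, of the picture: columns of its width, rows of its height: a listed point, or the origin of a listed thing).
The state is a dict: "time_s": time; "q": joint angles; "dq": joint speeds; "joint_efforts": joint torques, N m; "eef_pos": TCP position; "eef_rot": TCP orientation; "wrist_force": force on the tool from outside, world axes, zero at the start; "torque": the same for the moment, N m; "opening": opening from 0.0 (shut) to 1.0 (fully open).
Only numpy, scipy, OpenCV 4.12 (cv2) and the standard library are available. Lean on these libraries where they do the work, as an engineer would, in place of code of your own. Each camera call takes 0.05 s, during which the arm holds its last target.

## Working session

There is one attempt and no reset: what is moved stays moved. The work goes in short steps, Python scripts to look and compute and a tool call to move; the robot and the scene stay as the last step left them, time stands still between calls to the robot, and variables do not carry over. Pictures are saved under pics/ and viewed, and the job is handed in when it is done.

Besides the shell and the picture viewer there is one more tool, called as a command line: name --argument value ..., lists and objects as JSON in quotes. servo_tool: Moves the arm, as the interface text tells. Its arguments: {"type":"object","properties":{"plan":{"type":"array"}},"required":["plan"]}

```bash
ls; mkdir -p pics
cat > h.py <<'E'
from bench import *
import numpy as np, cv2
def ray(p,uv):
    R=cv2.Rodrigues(np.array(p['rvec'],float))[0]; t=np.array(p['tvec'],float).ravel()
    K=np.array(p['camera_matrix'],float)
    d=R.T@np.linalg.solve(K,[uv[0],uv[1],1.]); o=-R.T@t
    return o,d/np.linalg.norm(d)
def atz(p,uv,z):
    o,d=ray(p,uv); return o+d*(z-o[2])/d[2]
def tri(a):
    A=np.zeros((3,3));b=np.zeros(3)
    for p,uv in a:
        o,d=ray(p,uv);M=np.eye(3)-np.outer(d,d);A+=M;b+=M@o
    return np.linalg.solve(A,b)
def proj(p,X):
    return cv2.projectPoints(np.array(X,float).reshape(-1,3),np.array(p['rvec'],float),np.array(p['tvec'],float),np.array(p['camera_matrix'],float),None)[0].reshape(-1,2)
def pp(p,n):
    return [((r['centre'][1]*640,r['centre'][0]*400),r['conf']) for r in pinpoint(p,n)]
E
python3 - <<'E'
from h import *
o=get_obs();print({k:np.round(v,3) for k,v in o.items()})
P={n:camera(n) for n in('side','top','wrist')}
for n,p in P.items():
    cv2.imwrite(f'pics/a_{n}.png',p['img']); print(n,p['tvec'],p['rvec'])
Z=dict(stop=0,bracket_rib=.048,bottle_mid=.035,timer=0,small_bottle=0,tube_clamp=0)
for t in Z:
    for n,p in P.items():
        for uv,c in pp(p,t)[:2]: print(t,n,np.round(uv,1),round(c,2),np.round(atz(p,uv,Z[t]),4))
E
```

```text
pics
{'time_s': np.float64(0.0), 'q': array([-1.357,  0.182,  1.608, -0.   ,  1.354, -0.206]), 'dq': array([ 0.001, -0.001,  0.001,  0.   , -0.   ,  0.   ]), 'joint_efforts': array([ 1.0000e-03, -4.4487e+01, -3.5133e+01, -0.0000e+00,  9.0000e-03,
       -0.0000e+00]), 'eef_pos': array([ 0.234, -0.525,  0.244]), 'eef_rot': array([-0.001,  0.978,  0.208, -0.   ]), 'wrist_force': array([-0.407, -0.172, -0.231]), 'torque': array([-0.006,  0.014,  0.021]), 'opening': np.float64(0.997)}
side [-0.46330206 -0.01096272  1.01141155] [ 2.10514379 -0.00870376 -0.00496361]
top [-0.15911567  0.46260932  0.86892762] [ 2.16771874 -2.20077828  0.07876648]
wrist [-0.57321911 -0.03859452  0.37899709] [-2.41608759  1.56626051  0.24035278]
stop side [344.7 229.5] 0.55 [ 0.5243 -0.1327  0.    ]
stop side [369.9 192.6] 0.26 [0.6036 0.0442 0.    ]
stop top [305.9 178.6] 0.62 [ 0.5255 -0.1368  0.    ]
bracket_rib top [348.7 220. ] 0.87 [ 0.419  -0.2375  0.048 ]
bottle_mid side [337.3 227.2] 0.59 [ 0.5045 -0.1755  0.035 ]
bottle_mid top [330.3 187.5] 0.77 [ 0.498  -0.1962  0.035 ]
timer side [373.6 194.2] 0.73 [0.6123 0.0351 0.    ]
small_bottle side [395.7 255.9] 0.6 [ 0.6245 -0.2328  0.    ]
small_bottle top [343.5 139.5] 0.75 [ 0.6234 -0.2328  0.    ]
tube_clamp top [394.5 257.4] 0.63 [ 0.3266 -0.3524  0.    ]
tube_clamp top [331.1 185.5] 0.21 [ 0.5072 -0.1994  0.    ]
```

View pics/a_side.png

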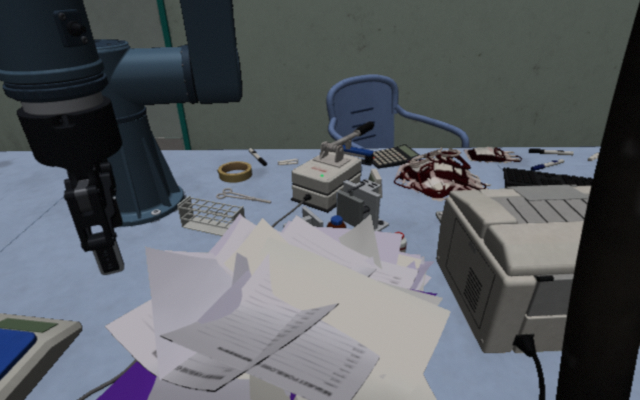

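View pics/a_top.png

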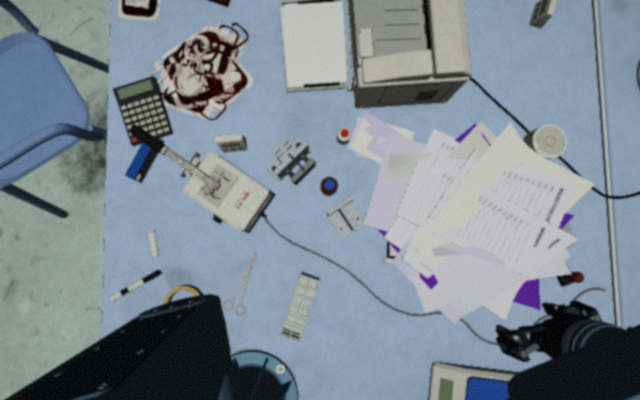

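View pics/a_wrist.png

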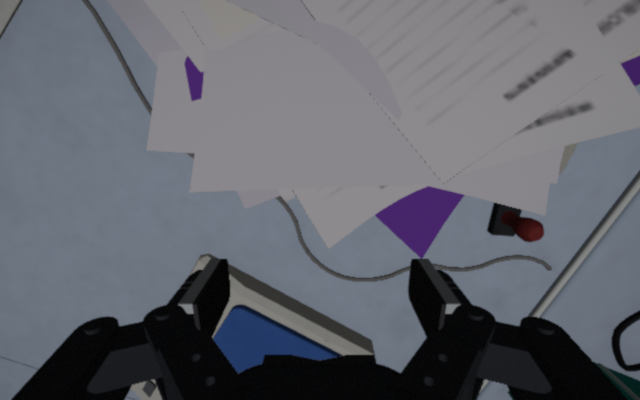

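The top view shows the stop near (290,160), the bottle at (329,186), the bracket at (345,217), the small bottle at (344,135) and a paper pile to the right. In the side view the paper hides the work. I'll rise and look from the wrist camera.

Run:
```python
from h import *
from scipy.spatial.transform import Rotation as Ro
o=get_obs();p=camera('wrist')
R=cv2.Rodrigues(np.array(p['rvec'],float))[0];c=-R.T@np.array(p['tvec'],float).ravel()
q=o['eef_rot'];T=Ro.from_quat([q[1],q[2],q[3],q[0]]).as_matrix()
print('cam',c,'fwd',R[2],'in tool',T.T@(c-o['eef_pos']),T.T@R[2]); print(T.round(3)); print(p['camera_matrix'])
for n in('side','top'):
    s=camera(n);R=cv2.Rodrigues(np.array(s['rvec'],float))[0];print(n,-R.T@np.array(s['tvec']).ravel())
```

```text
cam [ 0.30345344 -0.49322866  0.37318113] fwd [-0.27187967 -0.12140779 -0.95464213] in tool [ 0.07607344 -0.00092734 -0.12789785] [-2.97798686e-01  9.19458542e-05  9.54628689e-01]
[[ 0.913  0.408  0.   ]
 [ 0.408 -0.913  0.   ]
 [ 0.    -0.    -1.   ]]
[[308.05351601   0.         318.92431346]
 [  0.         308.05351601 203.13696813]
 [  0.           0.           1.        ]]
side [ 0.46319611 -0.87794865  0.5023722 ]
top [ 0.39602374 -0.16594988  0.89999234]
```

servo_tool --plan '[[[0, 0, 0.05, 0, 1], [0, 0, 0.05, 0, 1], [0, 0.02, 0.04, 0, 1], [0.03, 0.04, 0, 0, 1], [0.03, 0.04, 0, 0, 1], [0.03, 0.04, 0, 0, 1]]]'

```text
time_s: 1.8
eef_pos: [0.3249, -0.3838, 0.3858]
eef_rot: [0.001, 0.978, 0.208, 0.0]
wrist_force: [1.6, -0.4, -0.8]
opening: 1.003
```

servo_tool --plan '[[[0.03, 0.04, 0, 0, 1], [0.03, 0.04, 0, 0, 1], [0.03, 0.04, 0, 0, 1], [0.0, 0.03, 0, 0.0, 1], [0, 0, 0, 0, 1]]]'

```text
time_s: 2.3
eef_pos: [0.4151, -0.2317, 0.3857]
eef_rot: [-0.0, 0.978, 0.211, 0.0]
wrist_force: [0.1, -0.2, -0.1]
opening: 1.002
```

```bash
cat > look.py <<'E'
from h import *
import sys
tag=sys.argv[1]
P={n:camera(n) for n in('top','wrist')}
o=get_obs();print(o['time_s'],np.round(o['eef_pos'],4),np.round(o['eef_rot'],3))
for n,p in P.items(): cv2.imwrite(f'pics/{tag}_{n}.png',p['img'])
Z=dict(stop=0,bracket_rib=.048,bottle_mid=.035,timer=0,small_bottle=0,tube_clamp=0)
for t in (sys.argv[2:] or Z):
    for n,p in P.items():
        for uv,c in pp(p,t)[:2]: print(t,n,np.round(uv,1),round(c,2),np.round(atz(p,uv,Z[t]),4))
E
python3 look.py b
```

```text
2.4 [ 0.4145 -0.2348  0.3856] [0.    0.978 0.209 0.   ]
stop top [302.2 178.1] 0.78 [ 0.5269 -0.1275  0.    ]
stop wrist [292.9  59.6] 0.59 [ 0.5307 -0.1372  0.    ]
bracket_rib top [348.9 218.2] 0.69 [ 0.4233 -0.2382  0.048 ]
bracket_rib wrist [324.8 155.9] 0.65 [ 0.4234 -0.2388  0.048 ]
bottle_mid wrist [317.5  90.6] 0.83 [ 0.504  -0.1904  0.035 ]
bottle_mid wrist [360.3 225.9] 0.52 [ 0.3401 -0.3422  0.035 ]
timer top [235.3 145.9] 0.95 [0.6112 0.04   0.    ]
small_bottle wrist [374.4  21.8] 0.82 [ 0.6271 -0.227   0.    ]
small_bottle wrist [358.8 229.4] 0.43 [ 0.3224 -0.3531  0.    ]
tube_clamp top [397.5 257.5] 0.54 [ 0.3262 -0.3598  0.    ]
tube_clamp wrist [360.9 227.6] 0.62 [ 0.327 -0.355  0.   ]
```

View pics/b_wrist.png

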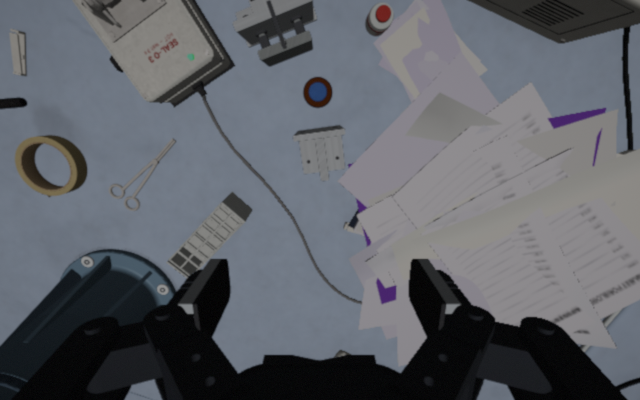

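servo_tool --plan '[[[0.03, 0.02, -0.03, 0.1, 1], [0.03, 0.02, -0.03, 0.1, 1], [0.02, 0.02, -0.03, 0.1, 1], [0, 0, 0, 0, 1]]]'

```text
time_s: 3.4
eef_pos: [0.4939, -0.1717, 0.2903]
eef_rot: [-0.004, 0.935, 0.355, -0.002]
wrist_force: [-1.4, -0.1, -1.1]
opening: 1.002
```

```bash
python3 look.py c stop bracket_rib bottle_mid
python3 - <<'E'
import cv2
im=cv2.imread('pics/c_wrist.png');cv2.imwrite('pics/c_z.png',cv2.resize(im[0:250,180:500],None,fx=2.4,fy=2.4,interpolation=cv2.INTER_CUBIC))
E
```

```text
3.5 [ 0.4943 -0.1746  0.2947] [-0.001  0.936  0.352 -0.001]
stop top [305.8 179.9] 0.86 [ 0.5222 -0.1364  0.    ]
stop wrist [316.4 125.5] 0.94 [ 0.5297 -0.1343  0.    ]
bracket_rib top [348.9 221.2] 0.62 [ 0.4162 -0.238   0.048 ]
bracket_rib wrist [317.8 124.4] 0.74 [ 0.5342 -0.1334  0.048 ]
bracket_rib wrist [320.8 242.1] 0.58 [ 0.4236 -0.2358  0.048 ]
bottle_mid top [327.5 190.6] 0.58 [ 0.4906 -0.1893  0.035 ]
bottle_mid wrist [334.  173.5] 0.85 [ 0.5017 -0.1893  0.035 ]
bottle_mid wrist [317.9 127. ] 0.65 [ 0.5313 -0.1358  0.035 ]
```

View pics/c_z.png

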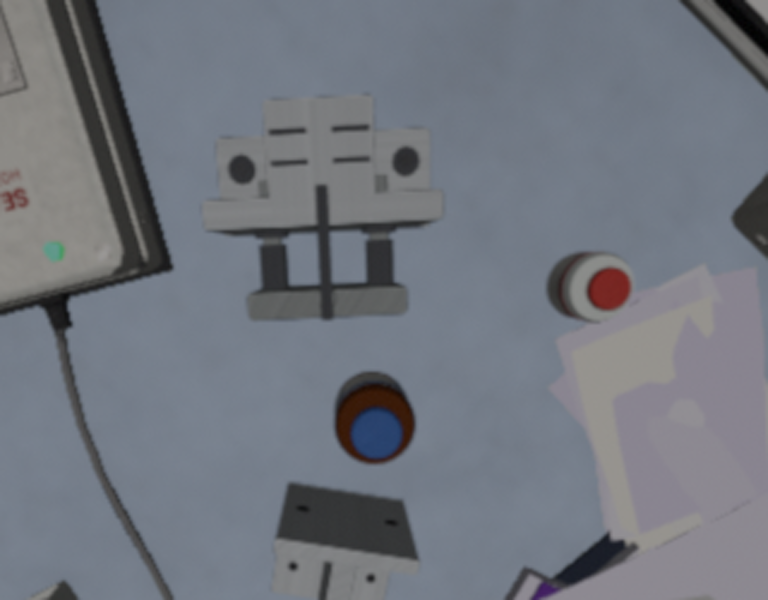

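```bash
cat > st.py <<'E'
from h import *
p=camera('wrist')
f=lambda x,y:(180+(x+.5)/2.4-.5,(y+.5)/2.4-.5)
L=atz(p,f(250,319),.09);R=atz(p,f(407,313),.09)
d=R-L;print('pad',L,R,np.linalg.norm(d[:2]),'mid',(L+R)/2)
ps=np.arctan2(d[0],-d[1]);print('press yaw deg', np.degrees(np.arctan2(d[0],-d[1])), 'R-L dir',d)
for a,b,z in(((203,232),(442,220),.1),((268,163),(370,158),.105),((269,131),(370,126),.105),((323,186),(327,316),.105)):
    A=atz(p,f(*a),z);B=atz(p,f(*b),z);e=B-A;print(z,np.linalg.norm(e),np.degrees(np.arctan2(e[1],e[0])))
A=atz(p,f(275,541),.096);B=atz(p,f(417,569),.096);A2=atz(p,f(289,484),0);B2=atz(p,f(404,499),0)
print('bracket front top',A,B,np.linalg.norm(A-B),np.degrees(np.arctan2((B-A)[1],(B-A)[0])))
print('bracket front bot',A2,B2,np.linalg.norm(A2-B2),np.degrees(np.arctan2((B2-A2)[1],(B2-A2)[0])))
c=atz(p,f(377,434),.07);print('cap',c)
print(atz(p,f(599,285),.05))
E
python3 st.py
```

```text
pad [ 0.50772095 -0.114431    0.09      ] [ 0.55533424 -0.1649488   0.09      ] 0.0694195469866411 mid [ 0.53152759 -0.1396899   0.09      ]
press yaw deg 43.30463804255772 R-L dir [ 0.04761329 -0.0505178   0.        ]
0.1 0.09907195796871107 -46.10510990515049
0.105 0.04061862068932694 -46.22208039638906
0.105 0.03974951415380682 -46.22166674683443
0.105 0.050992498491644 -137.18082452818004
bracket front top [ 0.43629168 -0.18894226  0.096     ] [ 0.47018147 -0.24974089  0.096     ] 0.06960597310575282 -60.86424981934563
bracket front bot [ 0.43644612 -0.19053258  0.        ] [ 0.47490545 -0.24897356  0.        ] 0.06996047272469122 -56.65154284842801
cap [ 0.50338836 -0.19569193  0.07      ]
[ 0.62748663 -0.23137243  0.05      ]
```

View pics/c_wrist.png

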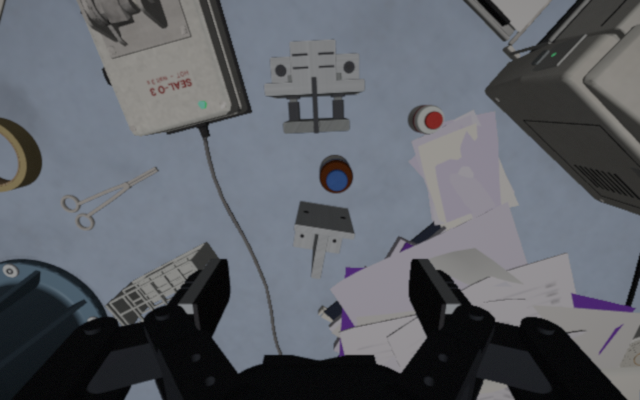

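servo_tool --plan '[[[0.005, -0.009, -0.04, 0.02, 1], [0.004, -0.009, -0.05, 0.02, 1], [0, 0, -0.05, 0, 1], [0, 0, -0.02, 0, 1], [0, 0, 0, 0, 1]]]'

```text
time_s: 4.35
eef_pos: [0.5008, -0.1919, 0.1328]
eef_rot: [-0.003, 0.929, 0.37, -0.002]
wrist_force: [-0.6, -0.2, -0.2]
opening: 0.996
```

```bash
python3 look.py d bottle_mid stop bracket_rib
```

```text
4.45 [ 0.5037 -0.1935  0.1372] [0.    0.929 0.371 0.   ]
bottle_mid top [329.4 192.9] 0.57 [ 0.485  -0.1938  0.035 ]
bottle_mid wrist [315.4 210.2] 0.96 [ 0.4993 -0.1905  0.035 ]
bottle_mid wrist [456.5 123.1] 0.56 [ 0.6171 -0.2186  0.035 ]
stop top [306.  176.7] 0.84 [ 0.5303 -0.137   0.    ]
stop wrist [294.2 124.8] 0.95 [ 0.5327 -0.1342  0.    ]
bracket_rib top [349.8 215.1] 0.83 [ 0.4306 -0.2405  0.048 ]
bracket_rib top [303.3 175.6] 0.67 [ 0.5258 -0.1322  0.048 ]
bracket_rib wrist [288.  318.4] 0.96 [ 0.4181 -0.2361  0.048 ]
```

View pics/d_wrist.png

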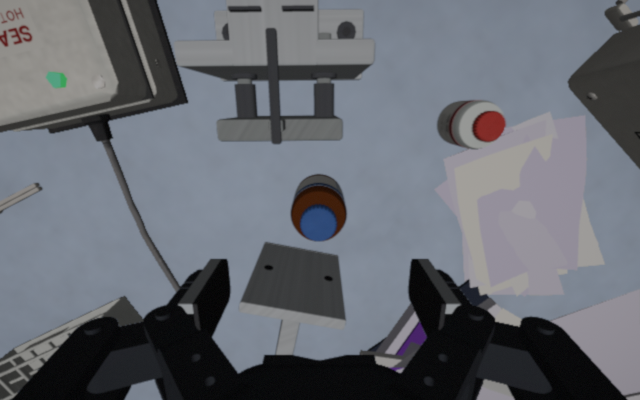

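Run:
```python
from h import *
p=camera('wrist')
print('cap',atz(p,(318.5,222),.07))
L=atz(p,(219,142),.09);R=atz(p,(342,138),.09);d=R-L
print(L,R,(L+R)/2,np.linalg.norm(d),np.degrees(np.arctan2(d[0],-d[1])))
A=atz(p,(241,309),.096);B=atz(p,(345,326),.096);d=B-A
print('br',A,B,(A+B)/2,np.linalg.norm(d),np.degrees(np.arctan2(d[0],-d[1])))
A=atz(p,(266,242),0);B=atz(p,(338,253),0);d=B-A
print('br',A,B,(A+B)/2,np.linalg.norm(d),np.degrees(np.arctan2(d[0],-d[1])))
```

```text
cap [ 0.50487638 -0.19131409  0.07      ]
[ 0.50666413 -0.11239939  0.09      ] [ 0.55588138 -0.16097276  0.09      ] [ 0.53127276 -0.13668608  0.09      ] 0.06914990328116423 45.37724975490357
br [ 0.43408805 -0.18949098  0.096     ] [ 0.47096887 -0.24756493  0.096     ] [ 0.45252846 -0.21852796  0.096     ] 0.06879518897891318 32.418256653680466
br [ 0.43718607 -0.18774764  0.        ] [ 0.47563653 -0.24487725  0.        ] [ 0.4564113  -0.21631245  0.        ] 0.06886384822192874 33.942096033229056
```

servo_tool --plan '[[[-0.002, 0.001, -0.04, 0, 1], [0, 0, -0.03, 0, 1], [0, 0, -0.027, 0, 1], [0, 0, 0, 0, 1], [0, 0, 0, 0, -1], [0, 0, 0, 0, -1], [0, 0, 0, 0, -1], [0, 0, 0, 0, -1]]]'

```text
time_s: 5.6
eef_pos: [0.5025, -0.1926, 0.0414]
eef_rot: [0.001, 0.929, 0.371, 0.001]
wrist_force: [-1.4, 1.0, 7.6]
opening: 0.466
```

servo_tool --plan '[[[0, 0, 0, 0, -1], [0, 0, 0, 0, -1]]]'

```text
time_s: 5.8
eef_pos: [0.5025, -0.1926, 0.0414]
eef_rot: [0.001, 0.929, 0.371, 0.001]
wrist_force: [-2.7, 1.5, 7.0]
opening: 0.461
```

```bash
python3 look.py e bottle_mid
```

```text
5.9 [ 0.5025 -0.1926  0.0414] [0.001 0.929 0.371 0.001]
bottle_mid wrist [319.2 270.8] 0.85 [ 0.5018 -0.1922  0.035 ]
bottle_mid wrist [277.  140.7] 0.55 [ 0.5348 -0.1358  0.035 ]
```

View pics/e_wrist.png

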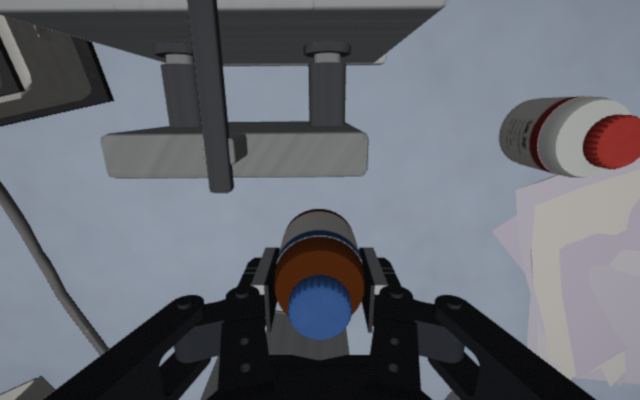

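The bottle is held centrally between the pads (cap at (320,305)). I'll lift it and carry it over.

servo_tool --plan '[[[0, 0, 0.03, 0, -1], [0, 0, 0.045, 0, -1], [0, 0, 0.05, 0, -1], [0, 0, 0.05, 0, -1], [0, 0, 0.04, 0, -1], [-0.005, 0.035, 0.015, 0, -1], [-0.01, 0.045, 0, 0, -1], [-0.01, 0.045, 0, 0, -1]]]'

```text
time_s: 6.8
eef_pos: [0.4763, -0.0661, 0.2712]
eef_rot: [0.001, 0.929, 0.37, 0.001]
wrist_force: [-0.0, 0.6, -1.2]
opening: 0.464
```

servo_tool --plan '[[[-0.01, 0.045, 0, 0, -1], [-0.01, 0.045, 0, 0, -1], [-0.01, 0.045, 0, 0, -1], [-0.01, 0.045, 0, 0, -1], [-0.01, 0.045, 0, 0, -1], [-0.006, 0.042, 0, 0, -1], [0, 0, 0, 0, -1], [0, 0, 0, 0, -1]]]'

```text
time_s: 7.6
eef_pos: [0.42, 0.201, 0.27]
eef_rot: [0.0, 0.928, 0.372, 0.001]
wrist_force: [0.6, -1.1, -0.7]
opening: 0.466
```

```bash
python3 look.py f bottle_mid
```

```text
7.7 [0.4205 0.1995 0.2697] [0.    0.929 0.371 0.   ]
bottle_mid top [106.3 218.1] 0.97 [0.4326 0.3398 0.035 ]
bottle_mid wrist [317.6 269. ] 0.66 [0.3262 0.1136 0.035 ]
bottle_mid wrist [509.4 143.2] 0.34 [0.5991 0.0651 0.035 ]
```

View pics/f_wrist.png

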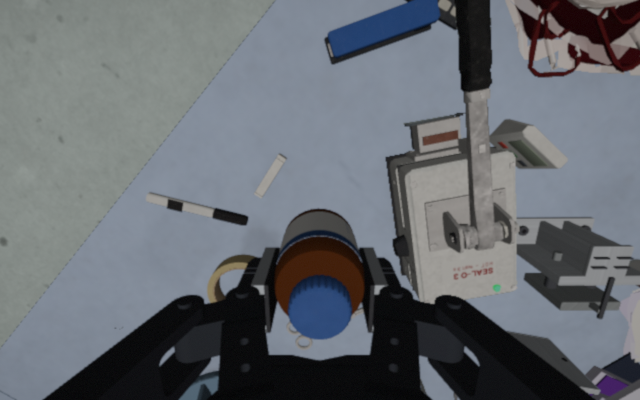

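Run:
```python
from h import *
p=camera('wrist')
for uv in [(238,272),(210,275),(240,255),(160,200),(245,218),(270,175),(302,341),(400,250)]: print(uv,atz(p,uv,0.0).round(3))
print(proj(p,[.42,.2,0]))
```

```text
(238, 272) [0.229 0.18  0.   ]
(210, 275) [ 0.197  0.207 -0.   ]
(240, 255) [0.252 0.195 0.   ]
(160, 200) [0.242 0.325 0.   ]
(245, 218) [0.301 0.226 0.   ]
(270, 175) [0.37 0.24 0.  ]
(302, 341) [0.203 0.03  0.   ]
(400, 250) [0.414 0.035 0.   ]
[[318.5473411  168.25711033]]
```

servo_tool --plan '[[[0.005, -0.01, -0.05, 0, -1], [0, 0, -0.05, 0, -1], [0, 0, -0.05, 0, -1], [0, 0, -0.04, 0, -1], [0, 0, -0.02, 0, -1], [0, 0, -0.01, 0, -1], [0, 0, -0.005, 0, -1], [0, 0, 0, 0, -1]]]'

```text
time_s: 8.65
eef_pos: [0.4259, 0.19, 0.0458]
eef_rot: [0.0, 0.929, 0.37, 0.0]
wrist_force: [-0.0, 0.1, -1.0]
opening: 0.46
```

servo_tool --plan '[[[0, 0, -0.002, 0, -1], [0, 0, -0.002, 0, -1], [0, 0, 0, 0, -1]]]'

```text
time_s: 8.95
eef_pos: [0.4256, 0.1904, 0.042]
eef_rot: [0.0, 0.929, 0.371, 0.001]
wrist_force: [-0.4, -0.6, -1.5]
opening: 0.465
```

servo_tool --plan '[[[0, 0, -0.001, 0, -1], [0, 0, -0.001, 0, -1], [0, 0, 0, 0, -1]]]'

```text
time_s: 9.25
eef_pos: [0.4259, 0.1907, 0.0414]
eef_rot: [0.0, 0.929, 0.371, 0.0]
wrist_force: [-7.3, -0.2, 20.0]
opening: 0.465
```

servo_tool --plan '[[[0, 0, 0.0005, 0, -1], [0, 0, 0, 0, 0.2], [0, 0, 0, 0, 0.6], [0, 0, 0, 0, 1], [0, 0, 0, 0, 1], [0, 0, 0, 0, 1]]]'

```text
time_s: 9.85
eef_pos: [0.4251, 0.1903, 0.0398]
eef_rot: [-0.0, 0.929, 0.371, -0.0]
wrist_force: [0.5, 0.2, -0.5]
opening: 1.0
```

servo_tool --plan '[[[0, 0, 0.02, 0, 1], [0, 0, 0.04, 0, 1], [0, 0, 0.05, 0, 1], [0, 0, 0.05, 0, 1], [0, 0, 0.05, 0, 1], [0, 0, 0, 0, 1]]]'

```text
time_s: 10.45
eef_pos: [0.4292, 0.1911, 0.2576]
eef_rot: [0.001, 0.929, 0.371, 0.007]
wrist_force: [0.2, 0.6, -0.3]
opening: 0.999
```

```bash
python3 look.py g bottle_mid
```

```text
10.55 [0.4259 0.1905 0.2512] [0.    0.929 0.371 0.002]
bottle_mid top [168.2 222.3] 0.93 [0.4204 0.1919 0.035 ]
bottle_mid wrist [316.3 178. ] 0.65 [0.4256 0.1928 0.035 ]
```

View pics/g_wrist.png

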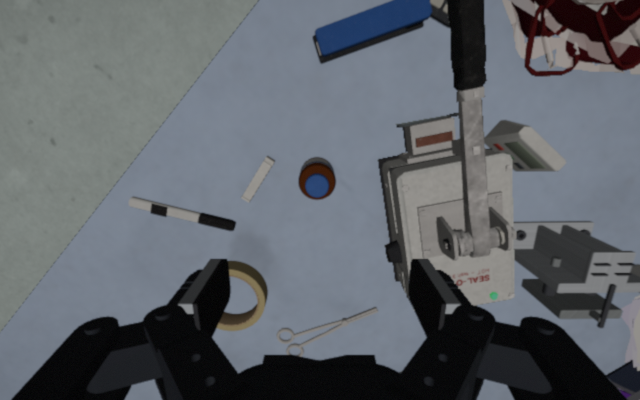

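servo_tool --plan '[[[0, -0.045, 0.02, 0, 1], [0, -0.048, 0, 0, 1], [0, -0.048, 0, 0, 1], [0, -0.048, 0, -0.05, 1], [0, -0.048, 0, -0.05, 1], [0, -0.048, 0, -0.05, 1], [0, -0.048, 0, -0.05, 1], [0, -0.048, 0, 0, 1]]]'

```text
time_s: 11.45
eef_pos: [0.4239, -0.1921, 0.2677]
eef_rot: [-0.002, 0.961, 0.275, -0.001]
wrist_force: [1.1, 0.4, 0.7]
opening: 0.998
```

servo_tool --plan '[[[-0.005, -0.048, -0.03, 0, 0.4], [0, 0, -0.02, 0, 0.4], [0, 0, 0, 0, 0.4]]]'

```text
time_s: 11.75
eef_pos: [0.4179, -0.2319, 0.2183]
eef_rot: [-0.005, 0.961, 0.275, -0.003]
wrist_force: [0.4, 0.7, 0.1]
opening: 0.701
```

```bash
python3 look.py i bracket_rib stop bottle_mid
```

```text
11.85 [ 0.42   -0.232   0.2221] [-0.002  0.961  0.276 -0.001]
bracket_rib top [171.2 221.1] 0.24 [0.4228 0.1795 0.048 ]
bracket_rib wrist [327.2 187.1] 0.88 [ 0.4216 -0.2374  0.048 ]
bracket_rib wrist [359.9 286. ] 0.54 [ 0.3451 -0.3293  0.048 ]
stop top [303.9 176.2] 0.65 [ 0.5316 -0.1317  0.    ]
stop wrist [298.9  36. ] 0.96 [ 0.5295 -0.1358  0.    ]
bottle_mid top [167.9 220.6] 0.91 [0.4245 0.1927 0.035 ]
```

View pics/i_wrist.png

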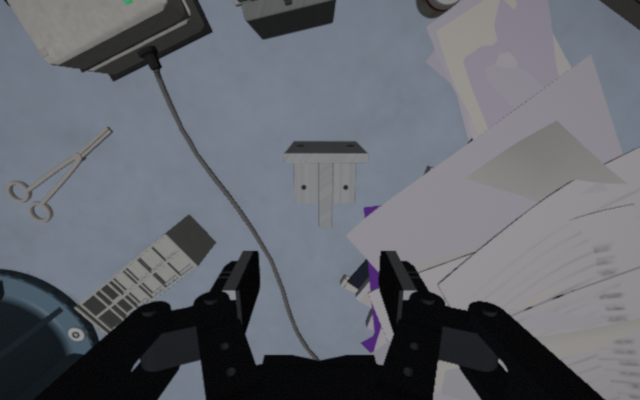

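Run:
```python
from h import *
im=cv2.imread('pics/i_wrist.png');cv2.imwrite('pics/i_z.png',cv2.resize(im[120:245,250:410],None,fx=4.5,fy=4.5,interpolation=cv2.INTER_CUBIC))
```

```text
(no output)
```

View pics/i_z.png

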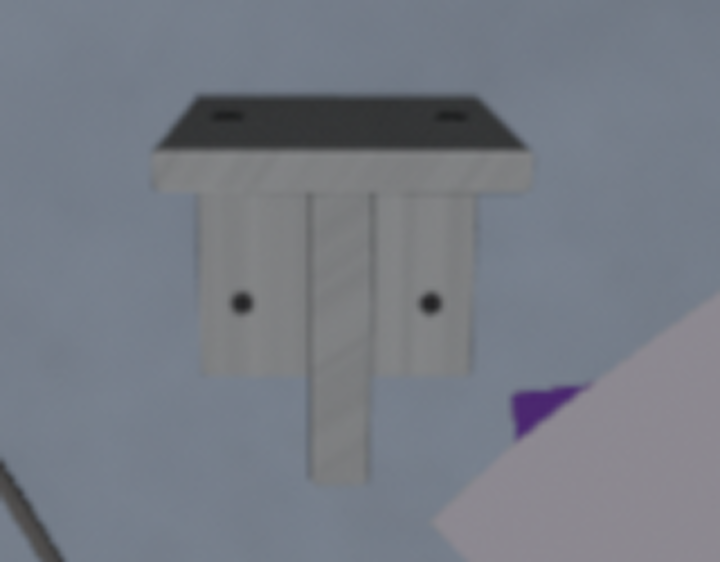

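Run:
```python
from h import *
p=camera('wrist')
f=lambda x,y:(250+(x+.5)/4.5-.5,120+(y+.5)/4.5-.5)
yaw=lambda d:np.degrees(np.arctan2(d[0],-d[1]))
F=atz(p,f(153,152),.096),atz(p,f(530,152),.096);m=(F[0]+F[1])/2;d=F[1]-F[0];print('front',m,np.linalg.norm(d),yaw(d))
a=atz(p,f(341,195),.092);b=atz(p,f(340,482),.092);e=a-b;print('rib',a,b,np.linalg.norm(e),np.degrees(np.arctan2(e[1],e[0])))
th=np.radians(yaw(d));u=np.array([np.cos(th),np.sin(th)])
print('centre',m[:2]-.04*u, b[:2]+.028*u)
B=atz(p,f(197,97),0),atz(p,f(478,97),0);d=B[1]-B[0];print(np.linalg.norm(d),yaw(d),(B[0]+B[1])/2-np.r_[.04*u,0])
print(2*np.degrees(np.arctan2(.276,.961)))
```

```text
front [ 0.45738079 -0.21554473  0.096     ] 0.069547239631136 32.161413752010276
rib [ 0.45005657 -0.22020097  0.092     ] [ 0.40085969 -0.25134463  0.092     ] 0.0582259415231029 32.33550190583856
centre [ 0.42351872 -0.23683698] [ 0.42456314 -0.23644006]
0.07041566140263032 32.16549987109423 [ 0.42415422 -0.23776909  0.        ]
32.04821931514988
```

servo_tool --plan '[[[-0.003, -0.009, -0.03, 0, -0.1], [0, 0, -0.03, 0, -0.1], [0, 0, -0.02, 0, -0.1], [0, 0, 0, 0, -0.1], [0, 0, 0, 0, -0.1]]]'

```text
time_s: 12.7
eef_pos: [0.4181, -0.2419, 0.1442]
eef_rot: [0.0, 0.961, 0.276, 0.0]
wrist_force: [0.4, 0.3, 0.5]
opening: 0.451
```

```bash
python3 look.py j bracket_rib
```

```text
12.8 [ 0.4187 -0.2426  0.1452] [0.001 0.961 0.276 0.001]
bracket_rib top [347.9 219.3] 0.43 [ 0.4207 -0.2357  0.048 ]
bracket_rib wrist [315.1 204.3] 0.66 [ 0.421  -0.2365  0.048 ]
```

View pics/j_wrist.png

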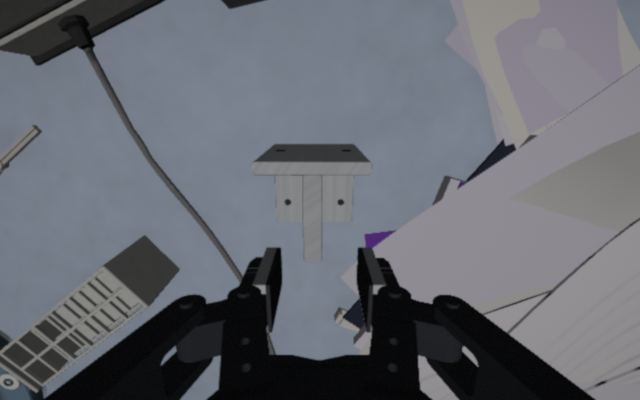

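servo_tool --plan '[[[-0.002, 0.003, -0.03, 0, -0.1], [0, 0, -0.03, 0, -0.1], [0, 0, -0.02, 0, -0.1], [0, 0, -0.01, 0, -0.1], [0, 0, 0, 0, -0.1]]]'

```text
time_s: 13.4
eef_pos: [0.4154, -0.2386, 0.053]
eef_rot: [-0.001, 0.961, 0.276, -0.0]
wrist_force: [-0.1, 0.3, -0.3]
opening: 0.451
```

```bash
python3 look.py k bracket_rib
```

```text
13.5 [ 0.4164 -0.2395  0.0546] [0.001 0.961 0.276 0.   ]
```

View pics/k_wrist.png

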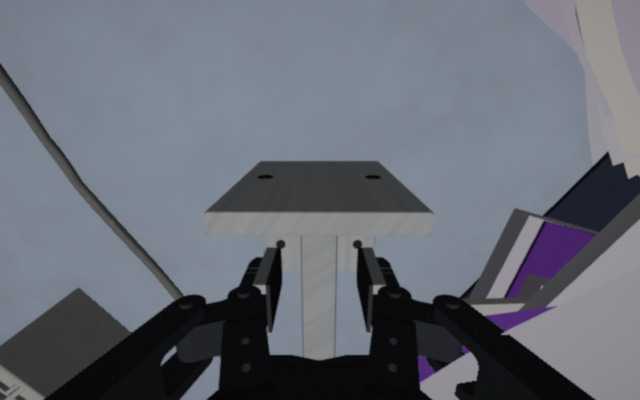

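The rib (col 319) is centred between the pads and square to them, so I'll close.

servo_tool --plan '[[[0, 0, 0, 0, -1], [0, 0, 0, 0, -1], [0, 0, 0, 0, -1], [0, 0, 0, 0, -1], [0, 0, 0, 0, -1]]]'

```text
time_s: 14.1
eef_pos: [0.4164, -0.2395, 0.0545]
eef_rot: [0.001, 0.961, 0.276, 0.0]
wrist_force: [-0.5, 0.3, 7.3]
opening: 0.131
```

```bash
python3 look.py l bracket_rib
```

```text
14.2 [ 0.4164 -0.2395  0.0545] [0.001 0.961 0.276 0.   ]
```

View pics/l_wrist.png

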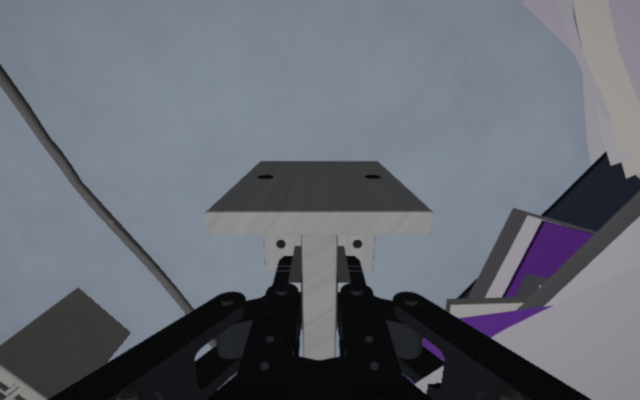

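```bash
cat > fr.py <<'E'
from h import *
from scipy.spatial.transform import Rotation as Ro
p=camera('wrist');o=get_obs()
def tool():
    q=o['eef_rot'];return Ro.from_quat([q[1],q[2],q[3],q[0]]).as_matrix()
yaw=lambda d:np.degrees(np.arctan2(d[0],-d[1]))
E
python3 - <<'E'
from fr import *
for a,b,z in(((207,213),(432,213),.096),((261,161.5),(380,161.5),0)):
    A=atz(p,a,z);B=atz(p,b,z);m=(A+B)/2;print(m,np.linalg.norm(B-A),yaw(B-A),'tool',tool().T@(m-o['eef_pos']))
E
```

```text
[ 0.45505747 -0.2142595   0.096     ] 0.06673655652088836 32.06518245796967 tool [ 0.04620088 -0.00078356 -0.04151261]
[ 0.45479156 -0.21551288  0.        ] 0.0708062323371566 32.08257848174481 tool [ 4.52757098e-02 -2.10269851e-05  5.44884547e-02]
```

servo_tool --plan '[[[0.005, 0.004, 0.0005, 0.03, -1], [0.01, 0.008, 0, 0.045, -1], [0.012, 0.01, 0, 0.045, -1], [0.012, 0.01, 0, 0.045, -1], [0.01, 0.008, 0, 0.044, -1], [0.004, 0.0025, 0, 0, -1], [0, 0, 0, 0, -1]]]'

```text
time_s: 15.05
eef_pos: [0.4703, -0.1955, 0.0545]
eef_rot: [0.0, 0.927, 0.376, 0.001]
wrist_force: [2.6, 2.1, 5.7]
opening: 0.128
```

```bash
python3 look.py m bracket_rib stop
python3 - <<'E'
from h import *
print(get_obs()['wrist_force'])
E
```

```text
15.15 [ 0.4701 -0.1957  0.0545] [0.    0.927 0.376 0.001]
bracket_rib wrist [558.2  84.7] 0.16 [ 0.5988 -0.2058  0.048 ]
stop wrist [322.2  95.9] 0.74 [ 0.53   -0.1389  0.    ]
[2.58969597 2.53718076 6.81139037]
```

View pics/m_wrist.png

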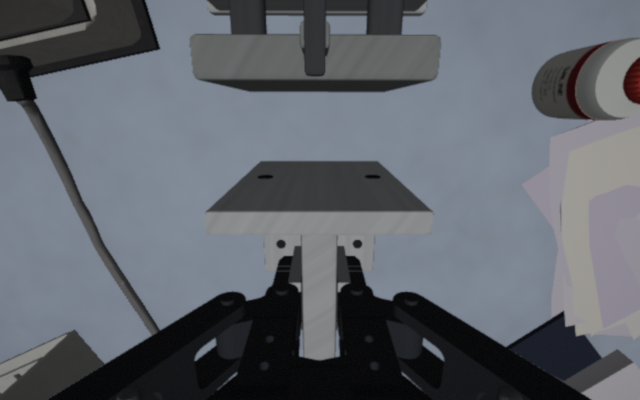

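Run:
```python
from h import *
im=cv2.imread('pics/m_wrist.png');cv2.imwrite('pics/m_z.png',cv2.resize(im[0:230,180:450],None,fx=2.6,fy=2.6,interpolation=cv2.INTER_CUBIC))
```

```text
(no output)
```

View pics/m_z.png

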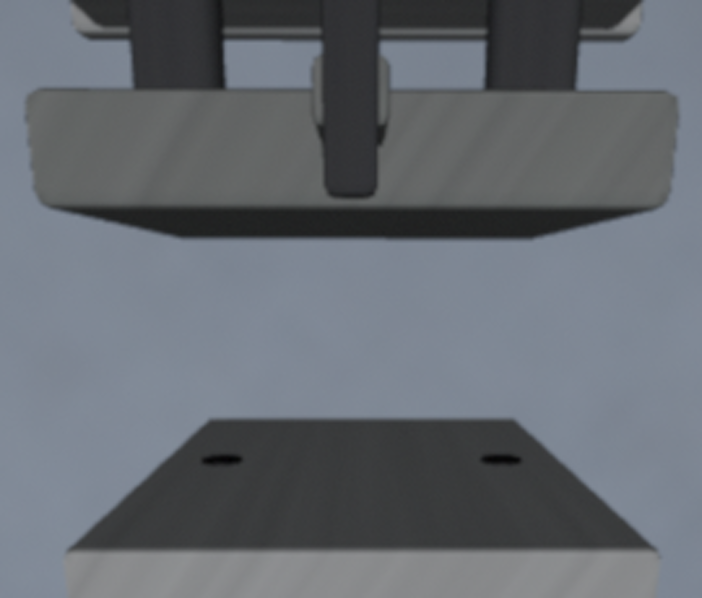

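Run:
```python
from fr import *
f=lambda x,y:(180+(x+.5)/2.6-.5,(y+.5)/2.6-.5)
for n,a,b,z in(('pad top',(37,205),(672,206),.09),('pad bot',(180,238),(535,237),.02),('br top',(66,549),(659,549),.096),('br bot',(208,419),(515,419),0)):
    A=atz(p,f(*a),z);B=atz(p,f(*b),z);m=(A+B)/2;print(n,m.round(4),np.linalg.norm(B-A).round(4),yaw(B-A).round(2),'tool',(tool().T@(m-o['eef_pos'])).round(4))
q=o['eef_rot'];print(2*np.degrees(np.arctan2(q[2],q[1])))
```

```text
pad top [ 0.5289 -0.1362  0.09  ] 0.0682 44.04 tool [ 0.084  -0.0018 -0.0354]
pad bot [ 0.5291 -0.1361  0.02  ] 0.0677 44.28 tool [ 0.084  -0.0018  0.0346]
br top [ 0.503  -0.1625  0.096 ] 0.0675 44.09 tool [ 0.0471 -0.0009 -0.0415]
br bot [ 0.5022 -0.1632  0.    ] 0.0702 44.1 tool [ 0.0459 -0.001   0.0545]
44.09019578743045
```

servo_tool --plan '[[[0.004, 0.005, 0, 0, -1], [0.007, 0.007, 0, 0, -1], [0.007, 0.007, 0, 0, -1], [0.003, 0.002, 0, 0, -1], [0, 0, 0, 0, -1], [0, 0, 0, 0, -1]]]'

```text
time_s: 16.0
eef_pos: [0.4907, -0.175, 0.0545]
eef_rot: [0.0, 0.927, 0.375, 0.001]
wrist_force: [0.5, 1.2, 5.3]
opening: 0.131
```

```bash
cat > s.py <<'E'
from h import *
import sys
p=camera('wrist');cv2.imwrite(f'pics/{sys.argv[1]}.png',p['img']);o=get_obs()
u=np.array([.718,.696]);w=np.array([-.696,.718])
d=o['eef_pos'][:2]-np.array([.4701,-.1957])
print(o['time_s'],o['eef_pos'].round(4),'adv mm',1e3*d@u,'left',1e3*d@w,'F along',o['wrist_force'][:2]@u,o['wrist_force'][:2]@w,o['wrist_force'][2],'yaw',2*np.degrees(np.arctan2(o['eef_rot'][2],o['eef_rot'][1])),o['torque'].round(2))
E
python3 s.py n
```

```text
16.05 [ 0.4907 -0.175   0.0545] adv mm 29.207942698630877 left 0.5293489129640092 F along 2.2415872174595455 0.7311734997625716 5.000091389607179 yaw 44.09994175899403 [ 0.21 -0.12  0.06]
```

View pics/n.png

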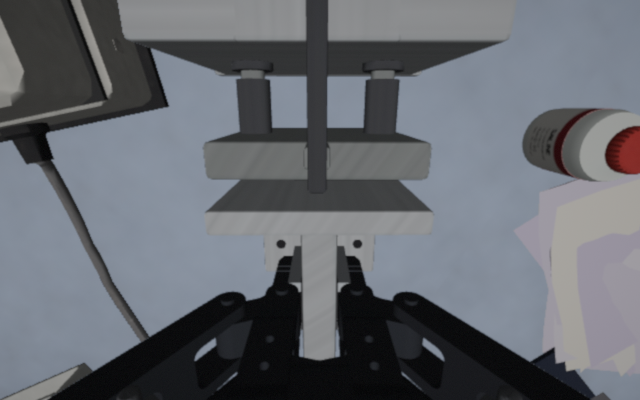

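Pad and bracket are aligned (centres at columns 317 and 319), with a gap of about 8 mm. I'll go in slowly.

servo_tool --plan '[[[0.002, 0.0025, 0, 0, -1], [0.002, 0.002, 0, 0, -1], [0, 0, 0, 0, -1], [0, 0, 0, 0, -1]]]'

```text
time_s: 16.45
eef_pos: [0.4944, -0.1709, 0.0544]
eef_rot: [0.0, 0.927, 0.375, 0.0]
wrist_force: [-1.3, -0.5, 5.8]
opening: 0.134
```

```bash
python3 s.py o1
```

```text
16.5 [ 0.4944 -0.1709  0.0545] adv mm 34.73075019201428 left 0.9060833170203557 F along -0.6039855951010248 -0.1467378684396113 6.076057936998121 yaw 44.09476575307921 [-0.03  0.09 -0.01]
```

servo_tool --plan '[[[0.002, 0.002, 0, 0, -1], [0.002, 0.002, 0, 0, -1], [0, 0, 0, 0, -1], [0, 0, 0, 0, -1]]]'

```text
time_s: 16.9
eef_pos: [0.4982, -0.1671, 0.0545]
eef_rot: [0.0, 0.927, 0.375, 0.0]
wrist_force: [-2.3, -1.9, 6.2]
opening: 0.134
```

```bash
python3 s.py o2
```

```text
16.95 [ 0.4982 -0.1671  0.0545] adv mm 40.09522872477696 left 0.9737693936475208 F along -1.52909175422689 -0.31537095341421967 6.2534735396963175 yaw 44.08819605457194 [-0.2   0.27 -0.  ]
```

servo_tool --plan '[[[0.002, 0.002, 0, 0, -1], [0.002, 0.002, 0, 0, -1], [0, 0, 0, 0, -1], [0, 0, 0, 0, -1]]]'

```text
time_s: 17.35
eef_pos: [0.5018, -0.1635, 0.0544]
eef_rot: [0.0, 0.927, 0.375, -0.0]
wrist_force: [-3.6, -3.4, 6.7]
opening: 0.131
```

```bash
python3 s.py o3
```

```text
17.4 [ 0.5018 -0.1635  0.0545] adv mm 45.1821535641273 left 1.0099842476944554 F along -6.318731189878369 -1.065235983032741 7.768407335976102 yaw 44.08201372731819 [-0.43  0.5  -0.09]
```

View pics/o3.png

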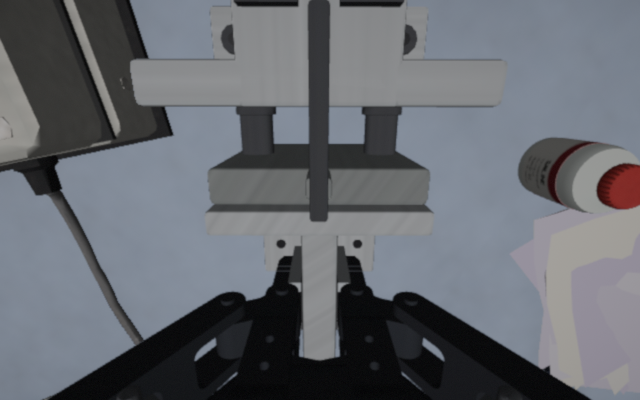

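servo_tool --plan '[[[0.0015, 0.0015, 0, 0, -1], [0.0015, 0.0015, 0, 0, -1], [0, 0, 0, 0, -1], [0, 0, 0, 0, -1]]]'

```text
time_s: 17.8
eef_pos: [0.5045, -0.161, 0.0545]
eef_rot: [0.001, 0.927, 0.375, -0.001]
wrist_force: [-6.0, -6.0, 8.0]
opening: 0.136
```

```bash
python3 s.py o4
```

```text
17.85 [ 0.5045 -0.161   0.0545] adv mm 48.83861086186031 left 1.0206465013305488 F along -8.172531190360402 0.12114711462090888 8.122781834632121 yaw 44.07864832215375 [-0.72  0.76 -0.11]
```

servo_tool --plan '[[[0.001, 0.001, 0, 0, -1], [0.001, 0.001, 0, 0, -1], [0, 0, 0, 0, -1], [0, 0, 0, 0, -1]]]'

```text
time_s: 18.25
eef_pos: [0.5062, -0.1593, 0.0545]
eef_rot: [0.001, 0.927, 0.375, -0.001]
wrist_force: [-7.7, -7.3, 8.4]
opening: 0.134
```

```bash
for i in 1 2 3; do python3 s.py o5$i; done
python3 - <<'E'
import cv2
im=cv2.imread('pics/o53.png');cv2.imwrite('pics/o5_z.png',cv2.resize(im[0:240,190:450],None,fx=2.5,fy=2.5,interpolation=cv2.INTER_CUBIC))
E
```

```text
18.3 [ 0.5062 -0.1593  0.0545] adv mm 51.26787022709883 left 1.0096870086067617 F along -11.883103243557045 -1.074003275908832 8.097777451334816 yaw 44.082850330312354 [-0.99  1.   -0.12]
18.35 [ 0.5062 -0.1593  0.0545] adv mm 51.2398870215416 left 1.0074982005179034 F along -10.444522562705522 -0.5108959126120031 8.447223572654154 yaw 44.07993543768733 [-0.94  0.97 -0.16]
18.4 [ 0.5062 -0.1593  0.0545] adv mm 51.20944483375732 left 1.0319403656839234 F along -12.014376863992267 -1.0344118966599263 8.36445582186116 yaw 44.07816539115723 [-1.04  1.01 -0.16]
```

View pics/o5_z.png

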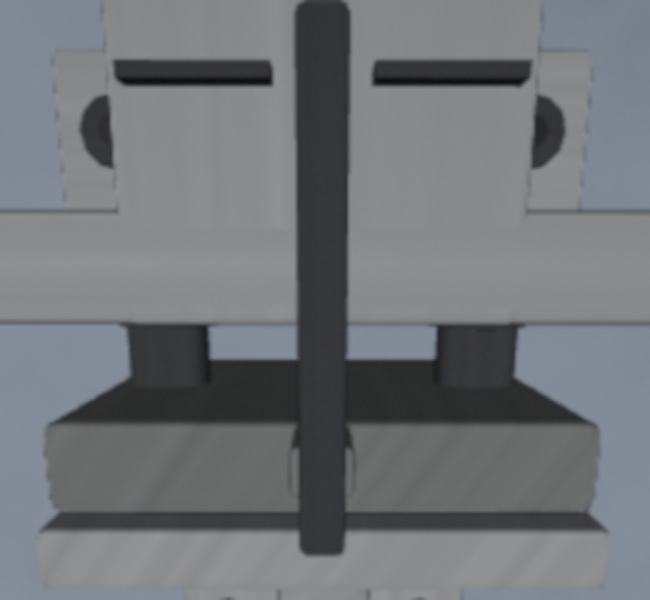

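Run:
```python
from fr import *
f=lambda x,y:(190+(x+.5)/2.5-.5,(y+.5)/2.5-.5)
T=tool().T
def tx(x,y,z): return (T@(atz(p,f(x,y),z)-o['eef_pos']))*1e3
for n,a in dict(tip=(322,2,.105),ridgefront=(195,84,.105),ridge_back=(195,62,.105),padfront=(200,513,.09),padback=(200,423,.09),brtop=(200,531,.096),brback=(150,587,.096),upright=(250,323,.105),upback=(250,211,.105)).items(): print(n,tx(*a).round(1))
cv2.imwrite('pics/o6t.png',cv2.resize(camera('top')['img'][110:250,230:390],None,fx=4,fy=4,interpolation=cv2.INTER_CUBIC))
# known stop geom projected: front ridge/rear ridge tip in stop frame unknown; pad mid estimate
```

```text
tip [ 98.5  -1.1 -50.8]
ridgefront [ 92.2 -12.4 -50.8]
ridge_back [ 93.9 -12.4 -50.8]
padfront [ 47.1 -16.4 -35.7]
padback [ 58.5 -15.9 -35.7]
brtop [ 46.7 -15.5 -41.7]
brback [ 39.6 -21.9 -41.6]
upright [ 71.3  -8.1 -50.7]
upback [ 81.5  -7.8 -50.8]
```

View pics/o6t.png

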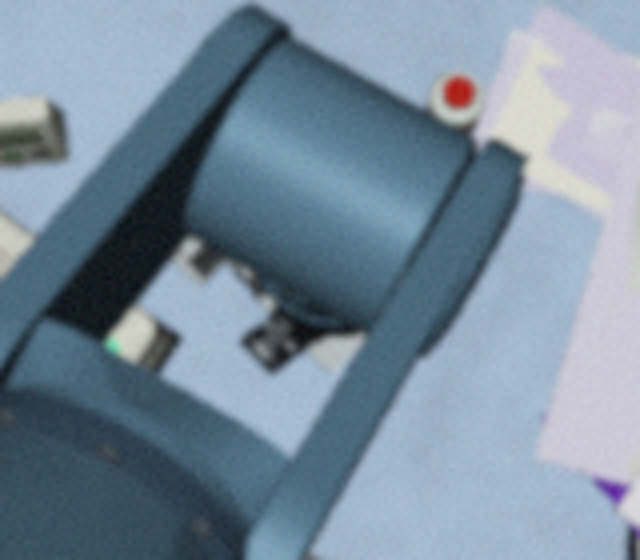

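servo_tool --plan '[[[0, 0, 0, 0, -1], [0, 0, 0, 0, -1], [0, 0, 0, 0, -1], [0, 0, 0, 0, -1], [0, 0, 0, 0, -1], [0, 0, 0, 0, -1], [0, 0, 0, 0, -1], [0, 0, 0, 0, -1]]]'

```text
time_s: 19.3
eef_pos: [0.5062, -0.1593, 0.0545]
eef_rot: [0.001, 0.927, 0.375, -0.001]
wrist_force: [-7.6, -7.6, 8.0]
opening: 0.133
```

servo_tool --plan '[[[0, 0, 0, 0, -1], [0, 0, 0, 0, -1], [0, 0, 0, 0, -1], [0, 0, 0, 0, -1], [0, 0, 0, 0, -1], [0, 0, 0, 0, -1]]]'

```text
time_s: 19.9
eef_pos: [0.5062, -0.1593, 0.0545]
eef_rot: [0.001, 0.927, 0.375, -0.001]
wrist_force: [-7.4, -7.2, 9.3]
opening: 0.132
```

```bash
for i in 1 2 3 4; do python3 s.py r$i; done; python3 look.py t bottle_mid small_bottle timer tube_clamp stop
```

```text
19.95 [ 0.5062 -0.1593  0.0545] adv mm 51.24117432268667 left 0.9822162576176081 F along -10.581760375653248 0.01636682186291914 9.49405761874363 yaw 44.077509980719356 [-0.98  0.97 -0.17]
20.0 [ 0.5062 -0.1593  0.0545] adv mm 51.25061426926861 left 1.0208287838807948 F along -11.003899949567968 -0.19784203227190122 8.457474729395987 yaw 44.080600369175585 [-0.95  0.92 -0.14]
20.05 [ 0.5062 -0.1593  0.0545] adv mm 51.249139712716314 left 1.0078012477205833 F along -10.923382324995575 0.1517248857871098 8.170291367582386 yaw 44.07854227664021 [-0.94  0.97 -0.13]
20.1 [ 0.5062 -0.1593  0.0545] adv mm 51.23530712465691 left 0.9880619999606743 F along -11.031875092598922 0.5325594520213363 9.165458525278995 yaw 44.07627777222468 [-0.94  0.99 -0.13]
20.2 [ 0.5062 -0.1593  0.0545] [ 0.001  0.927  0.375 -0.001]
bottle_mid top [170.3 221.5] 0.61 [0.4223 0.1869 0.035 ]
small_bottle top [343.6 139. ] 0.74 [ 0.6247 -0.2331  0.    ]
small_bottle wrist [542.4 175.6] 0.63 [ 0.6258 -0.2299 -0.    ]
timer top [236.2 146.8] 0.64 [0.6089 0.0378 0.    ]
tube_clamp top [394.6 257.5] 0.5 [ 0.3263 -0.3527  0.    ]
stop top [343.  138.8] 0.73 [ 0.6252 -0.2315  0.    ]
stop wrist [317.6 180.8] 0.74 [ 0.5291 -0.1347  0.    ]
```

View pics/t_top.png

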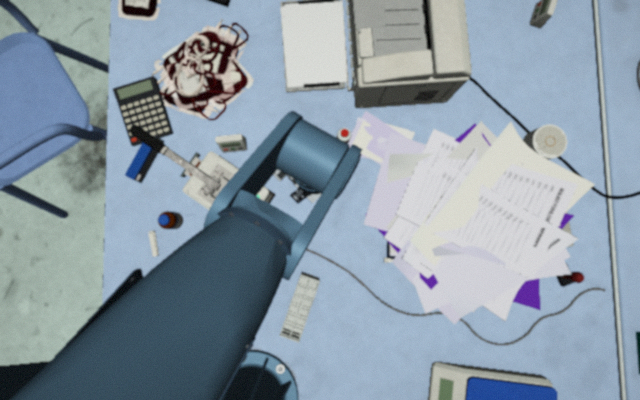

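View pics/t_wrist.png

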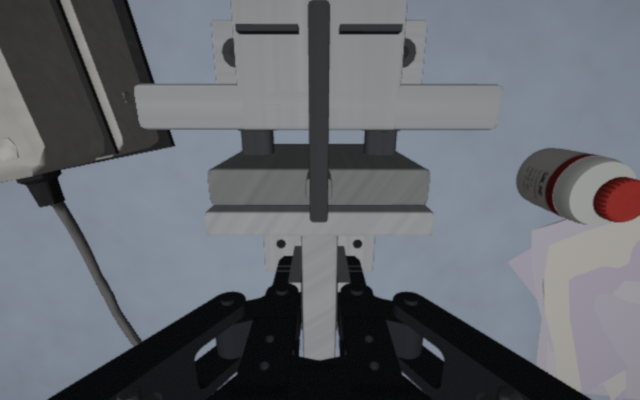

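The top view shows the bottle upright at (168,220) and the bystanders unmoved. In the wrist view the pad is pressed in square, with the pointer tip past the front ridge (row 29).

```bash
python3 -c "
from bench import *
print(hand_in())"
```

```text
the job is handed in; nothing more can be done
None
```

The job is handed in at about 20 s with the arm still gripping and pressing the bracket; no verdict was reported.

- **Bottle:** it stands upright and released at about (0.425, 0.19), roughly 0.34 m from the pad. I confirmed this in both the top and wrist pictures.
- **Bracket:** I gripped it by the rib, turned it to 44.1° and slid it flat on the bench to the stop. It is square to within about 0.3° and centred to within about 2 mm.
- **Press:** the pad is about 14 mm in, which is about 8.4 N. Three estimates disagree slightly:
    - **Pad position:** the arm's travel and the distance from pad to upright both give 13.7–13.8 mm.
    - **Pointer:** the tip sits about 5 mm past the front ridge, which suggests about 15 mm. The rear ridge was outside the last wrist picture.
    - **Wrist force:** it read about 10.5–11 N along the push, held for 1.9 s. I put the excess down to bench friction, because the grip also pushes down with 8–9 N.
- **Bystanders:** the small bottle, timer and tube clamp stayed where they were, to within the measurement error.

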